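# Set the carton lane's stop and bring the carton up to it

## Robot

A 6-joint arm with a two-finger parallel gripper is mounted at the origin on the work surface. World frame = base frame: x ahead of the robot, y to its left, z up, the work surface at z = 0. Lengths are in mm, angles in rad, forces in N, time in s.
With the tool pointing down it reaches from about 275 to 750 mm from the base axis. Payload 10.2 kg.
Tool frame: the origin (TCP) lies midway between the tips of the shut fingers; the grasp point (between the pads) lies 19 mm behind it; y points along the fingers, z is the direction in which the jaws open and shut, and the axes are right-handed (so a half turn about y gives the same grasp; the last joint's range is limited). The gripper opens to 85 mm and grips with 20 to 120 N. Pads are 22 mm wide; open, the fingers measure 114 mm over their backs; the gripper's body (76 mm by 85 mm) begins 54 mm behind the grasp point. The pads swing forward as they close: fully open they stand 13 mm farther back than shut.
Start: joints at [0.965, 0.313, 1.498, -0, 1.331, -0.223], TCP at [196.111, 487.003, 231.294] pointing down, gripper open.
Joint ranges: [-2.94, 2.94], [-0.97, 2.17], [0.19, 2.56], [-1.23, 4.37], [0.02, 3.11], [-2.88, 2.88]. Speed limits (rad/s): [2.39, 2.39, 3.01, 3.14, 3.14, 3.14].

## Interface

Orientations are given as a unit quaternion [w, x, y, z].
In Python, from rig import ctrl gives the robot as it stands.
- The arm moves only by the shell command python3 -m inch 'ROWS' [OPENING] [FORCE]. ROWS is JSON, one flat list of numbers, 6 for each row, row after row: the shift along the tool's x, y, z in cm, then the turn, a rotation vector about the tool's x, y, z in rad. A call has 1 to 8 rows; each row is the pose to reach, as a shift and turn from the pose commanded when the call began, along the tool's axes at that moment; what a row does not reach only later rows make up. A row lasts 1/12 s, in which the tool goes at most 41.7 mm and 7.16 degrees, less where a joint would pass 70% of its speed; a pose out of reach is approached as far as the arm can. A call with a gripper value outside its range is refused whole. OPENING is the gripper command: -1 is fully open, 1 is shut, values between are in proportion, set as the call begins (- or left out, the last holds). The fingers move at their own pace and stop on an object; FORCE is the grip in N (left out, the last holds). Time passes only in rows, so rows that repeat a pose let the fingers close. It gives the time, the measured TCP pose, the force and the opening at its end, in the units of the state.
- ctrl.sense(): the state, without advancing time (a new reading comes with each control period).
- ctrl.capture(name): name is "scene" or "top" or "wrist"; returns the picture (420x560x3 uint8, red, green, blue); there is no depth.
- ctrl.get_calibration(name): a dict with "fx", "fy", "cx", "cy" (pixels), "world_to_cam" (4x4, takes a point from world to camera coordinates). Camera axes: x right, y down, z forward; pixel columns grow to the right and rows downward; lengths in mm; the calibration is good to about 2 mm. The wrist camera is an equidistant fisheye: a pixel r from the principal point sees the ray r / f radians off the axis. A picture is of the moment at which its call begins: read the wrist's pose just before it. get_calibration takes no time and is no camera call; for the wrist camera it gives the pose at the moment of the call.
- ctrl.finish_job(): hands the job in, once; it reports no verdict.
Trained networks look in the newest picture that a camera, given by its name, has taken for a name from the list of things; names that differ only in an ending like _2 or _b are one class to them, and where a whole thing is asked for, a point or a joint stands for the part that bears it (a point fixed in the world has none). Each returns a list of dicts, best first, with "score" (0 to 1); they miss things now and then, are a little off and sometimes report something else, mostly with a low value. They report only what shows in the picture. A call takes as long as a camera call.
- ctrl.search_frame(thing, camera): "uv" ([column, row] in pixels, amid what is visible of it).
The state is a dict: "time_s": time; "joints": joint angles; "dq": joint speeds; "tau": joint torques, N m; "eef_pos": TCP position; "ee_rot": TCP orientation; "force": force on the tool from outside, world axes, zero at the start; "wrist_torque": the same for the moment, N m; "grip_width": opening from 0.0 (shut) to 1.0 (fully open).
Only numpy, scipy, OpenCV 4.12 (cv2) and the standard library are available. Lean on these libraries where they do the work, as an engineer would, in place of code of your own. Each camera call takes 0.05 s, during which the arm holds its last target.

## Task

On the packing bench, push the sliding stop along its rail towards the carton until its spring pin drops into the slot in the steel strip and the stop is locked there. Then push the carton along the lane back against the locked stop until it sits flush, without knocking the stop out of its slot. Do it all by pushing with the fingers: do not grasp or lift the carton or the pin, and leave everything else on the bench where it is.

Things in the scene. Friction and masses are not known exactly. Their poses are not given: they have to be found in the camera images.
- lane: Fixed carton lane (mm). Origin: centre of its underside, on the table; y along lane and rail, x across, z up; turned up to 0.2 rad. Plywood base 200 (x) by 520 (y), 6 thick. Aluminium rail at x 35 to 75, top at z 40. Low guide at x -70 to -62, top at z 26. Between them the lane, x -62 to 35, floor at z 6, open at both ends.
- strip: Dark steel strip fixed on the rail, 20 wide, 4 thick, 420 long, axes as the lane. Its place along the rail differs by up to 30 mm each way. Origin: the middle of its one slot (15 long along y, 4 deep, right across the strip), at rail-top height (40 above the table). This is where the stop's pin must drop in.
- stop (a joint): Slide of the stop in m along lane +y, 0 with the pin at lane y = 0, range -0.21 to 0.21. Starts at -0.17 to -0.11, 80 to 200 mm to -y of the slot: push it to +y. Drag 3 to 5 N. As the pin drops in, the push force dips to about 0 and the stop runs ahead a few mm; then it meets firm resistance: the slot holds it with 18 to 30 N both ways. Pushed past, it can be pushed back.
- stop_pin (a point): On the pin's axis, at the level of the strip's top (44 above the table). The stop is a black saddle on the rail, 56 (x) by 50 (y), top 62 above the table, pin in its middle; an aluminium blade on it reaches over the lane. It can only slide. In the slot, this point is within 4 mm of the strip's origin along y.
- stop_pushface (a point): Centre of the blade's -y face, the one to push. The blade stands across the lane (lane x -58 to +27), 8 thick, from 14 to 62 above the table; this point is at 40. Axes as the lane.
- stop_face (a point): Centre of the blade's +y face, which the carton comes up against, 40 above the table and 25 mm to +y of the pin's axis. Axes as the lane.
- pin (a joint): Height of the stop's spring pin in m: about 0 while its nose rides on the strip, about -0.004 when it has dropped into the slot. Not to be pulled up.
- pin_head (a point): Top centre of the pin's black knob, 18 in diameter, on top of the saddle: 85 above the table while riding, 81 when dropped.
- carton: Loose closed cardboard carton, 88 (x) by 110 (y) by 60 high, about 0.35 kg, lying in the lane on the +y side of the stop, almost in line with it. Origin: centre of its underside, 6 above the table; axes as the lane. To be pushed towards lane -y on its +y face. Slides with about 1 to 4 N.
- carton_end (a point): Centre of the carton's -y face (the end that meets the stop), 40 above the table.
- tape_roll: Bystander: clear tape roll standing flat, 90 in diameter, 48 high. Origin under its centre.
- cup_a: Bystander: white cup, 68 in diameter, 85 high, beyond the rail. Origin under its centre.
- cup_b: Bystander: a second cup like it.
- dish: Bystander: white dish, 110 in diameter, 18 high. Origin under its centre.
- knife: Bystander: grey box knife, blade shut, 130 by 22 by 20, on the robot's side of the lane. Origin under its centre.
- small_box: Bystander: small cardboard box, 50 by 70 by 40, beyond the rail. Origin under its centre.
- spray: Bystander: white bottle, 52 in diameter, 130 high, past the lane's -y end. Origin under its centre.

How it is judged:
By the outcome, as a careful person would: the job done as asked, in the order asked, and still so for the second after the job is handed in, with the robot touching nothing.
It also fails if it takes over 64 s, if anything falls off the work surface, if the arm or the gripper's body presses on something with over 40 N, if the wrist force passes 120 N, or if a joint passes its speed limit or range.

## Working session

There is one attempt and no reset: what is moved stays moved. The work goes in short steps, Python scripts to look and compute and a shell command to move; the robot and the scene stay as the last step left them, time stands still between calls to the robot, and variables do not carry over. Pictures are saved under pics/ and viewed, and the job is handed in when it is done.

```bash
ls; mkdir -p pics
python3 - <<'E'
from rig import ctrl
import cv2
s=ctrl.sense()
print(s)
for n in("scene","top"):
    im=ctrl.capture(n); cv2.imwrite(f"pics/{n}0.png",im[:,:,::-1])
    c=ctrl.get_calibration(n); print(n,c)
    for t in ["stop","stop_pin","pin_head","stop_pushface","stop_face","carton","carton_end","strip","lane","knife","spray"]:
        r=ctrl.search_frame(t,n); print(t,[(x['uv'],round(x['score'],2)) for x in r[:2]])
E
```

```text
pics
{'time_s': 0.0, 'joints': array([ 9.64590715e-01,  3.13445376e-01,  1.49841608e+00, -5.65142904e-06,
        1.33098129e+00, -2.23404392e-01]), 'dq': array([-0.00060909,  0.00037765, -0.00023574, -0.00061299,  0.00089011,
        0.00073255]), 'tau': array([-5.45662006e-04, -4.12284279e+01, -2.59723896e+01, -2.60654242e-04,
        4.42040269e-03, -1.91004017e-05]), 'eef_pos': array([195.96993349, 486.78927217, 230.74534304]), 'ee_rot': array([-0.69378881,  0.69459936, -0.13469168,  0.13433899]), 'force': array([-0.88372176,  0.50354594,  0.27999297]), 'wrist_torque': array([0.01537484, 0.00169301, 0.04709301]), 'grip_width': 0.9972960591009246}
scene {'fx': 383.33067149962204, 'fy': 383.33067149962204, 'cx': 279.8708284926158, 'cy': 212.7151825428252, 'world_to_cam': array([[ 2.74543745e-01,  9.61478104e-01, -1.36230279e-02,
        -1.01039592e+02],
       [ 7.29047628e-01, -2.17370749e-01, -6.49029671e-01,
        -3.53555465e+02],
       [-6.26989066e-01,  1.68255200e-01, -7.60641111e-01,
         1.14356598e+03],
       [ 0.00000000e+00,  0.00000000e+00,  0.00000000e+00,
  
[... 728 characters left out ...]
-02, -9.33807947e-02,
         5.58856881e+02],
       [ 9.37386734e-02, -1.17738885e-02, -9.95527215e-01,
         9.40244985e+02],
       [ 0.00000000e+00,  0.00000000e+00,  0.00000000e+00,
         1.00000000e+00]])}
stop [([305.9, 192.0], 0.82)]
stop_pin [([307.5, 188.3], 0.65)]
pin_head [([249.7, 177.2], 0.67), ([310.6, 186.5], 0.53)]
stop_pushface [([305.0, 192.2], 0.77), ([315.3, 286.7], 0.62)]
stop_face [([306.7, 191.2], 0.72), ([267.8, 211.8], 0.49)]
carton [([187.5, 200.3], 0.7), ([414.7, 214.0], 0.44)]
carton_end [([187.0, 194.1], 0.95)]
strip [([249.6, 177.5], 0.85)]
lane [([269.0, 209.4], 0.91)]
knife [([249.2, 271.4], 0.62)]
spray [([413.8, 212.2], 0.93), ([190.3, 197.6], 0.4)]
```

Run:
```python
import cv2
im=cv2.imread("pics/top0.png"); cv2.imwrite("pics/top0b.png",cv2.resize(im[100:320,120:460],None,fx=2.3,fy=2.3,interpolation=cv2.INTER_CUBIC))
```

```text
(no output)
```

View pics/scene0.png

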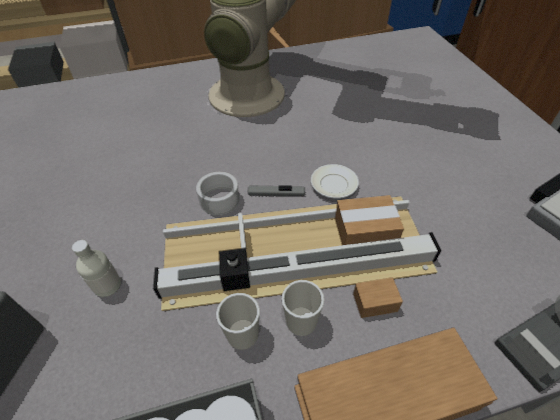

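View pics/top0b.png

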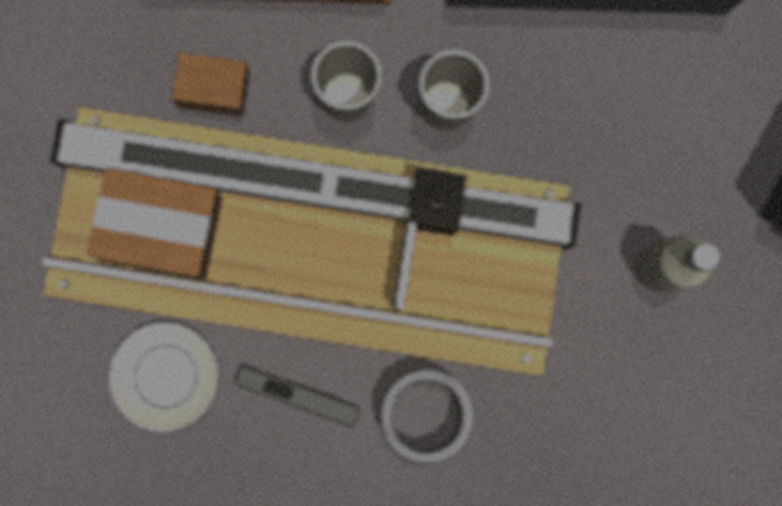

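The scene view shows the black stop saddle at about (233,265), the carton at (368,220), and the slot as the light gap in the strip at (291,260). In the top crop the slot is at about (330,182), the blade runs from (413,225) to (400,305), and the carton is at (152,222).

```bash
cat > h.py <<'E'
import numpy as np
from rig import ctrl
def bp(cam,uv,z):
    c=ctrl.get_calibration(cam); T=c['world_to_cam']; R=T[:3,:3]; t=T[:3,3]
    d=R.T@np.array([(uv[0]-c['cx'])/c['fx'],(uv[1]-c['cy'])/c['fy'],1]); o=-R.T@t
    return o+d*(z-o[2])/d[2]
def proj(cam,p):
    c=ctrl.get_calibration(cam); T=c['world_to_cam']; q=T[:3,:3]@np.array(p)+T[:3,3]
    return np.array([c['cx']+c['fx']*q[0]/q[2],c['cy']+c['fy']*q[1]/q[2]])
def crop(u): return np.array(u)/2.3+np.array([120,100])
E
python3 - <<'E'
from h import *
import math
C=[bp('top',crop(u),6) for u in [(78,108),(570,186),(543,374),(44,296)]]
for c in C: print(c.round(1))
o=sum(C)/4; dy=(C[0]+C[3]-C[1]-C[2]); dy/=np.linalg.norm(dy); print('centre',o.round(1),'lens',[np.linalg.norm(C[i]-C[(i+1)%4]).round(1) for i in range(4)])
th=math.atan2(-dy[0],dy[1]); print('yaw',th)
dx=np.array([dy[1],-dy[0],0])
o[2]=0
def L(n,u,z):
    p=bp('top',crop(u),z); d=p-o; print(n,p.round(1),'lane',(d@dx).round(1),(d@dy).round(1))
L('strip l',(122,152),44);L('strip r',(537,216),44)
L('slot l',(323,182),44);L('slot r',(337,187),44)
L('saddle tl',(413,168),62);L('saddle tr',(466,175),62);L('saddle bl',(411,226),62);L('saddle br',(461,233),62)
L('pin',(437,204),85);L('blade top end',(400,306),62);L('blade top',(408,226),62)
for u in [(105,168),(217,187),(203,276),(88,258)]: L('carton',u,66)
L('knife',(298,395),20);L('tape',(428,416),48);L('dish',(163,377),18)
# project hypothesized things into scene
for n,p in [('slot',(55,None))]: pass
E
```

```text
[705.7 212.1   6. ]
[ 638.3 -303.5    6. ]
[ 442.8 -276.8    6. ]
[508.7 236.3   6. ]
centre [573.9 -32.9   6. ] lens [np.float64(520.0), np.float64(197.3), np.float64(517.3), np.float64(198.5)]
yaw -0.1287659260979962
strip l [653.1 155.2  44. ] lane 54.5 196.8
strip r [ 600.5 -261.4   44. ] lane 55.8 -223.1
slot l [628.7 -46.5  44. ] lane 56.1 -6.5
slot r [624.  -60.7  44. ] lane 53.3 -21.1
saddle tl [ 642.2 -135.    62. ] lane 80.8 -92.4
saddle tr [ 636.7 -187.3   62. ] lane 82.2 -145.0
saddle bl [ 584.7 -134.2   62. ] lane 23.7 -99.0
saddle br [ 579.2 -183.3   62. ] lane 24.6 -148.4
pin [ 603.7 -157.    85. ] lane 45.5 -119.2
blade top end [ 506.2 -125.2   62. ] lane -55.2 -100.2
blade top [ 584.6 -131.3   62. ] lane 23.3 -96.1
carton [632.6 165.8  66. ] lane 32.7 204.6
carton [617.1  56.1  66. ] lane 31.4 93.8
carton [529.8  66.1  66. ] lane -56.4 92.6
carton [544.2 177.7  66. ] lane -56.5 205.0
knife [415.8 -27.4  20. ] lane -157.5 -14.8
tape [ 400.4 -155.7   48. ] lane -156.3 -144.1
dish [430.1 108.9  18. ] lane -160.8 122.2
```

```bash
cat >> h.py <<'E'
from scipy.spatial.transform import Rotation as Ro
th=-0.1288; O=np.array([573.9,-32.9,0])
LX=np.array([np.cos(th),np.sin(th),0]); LY=np.array([-np.sin(th),np.cos(th),0])
def st():
    s=ctrl.sense(); q=s['ee_rot']; R=Ro.from_quat([q[1],q[2],q[3],q[0]]).as_matrix(); return s,R
def lane(x,y,z): return O+LX*x+LY*y+np.array([0,0,z])
def tolane(p): d=np.array(p)-O; return np.array([d@LX,d@LY,p[2]])
def rel(x,y,z):
    s,R=st(); p=s['eef_pos']; d=R.T@(lane(x,y,z)-p)/10
    zz=R[:,2]; 
    # desired: tool y down, tool z along +-LX
    best=None
    for sg in(1,-1):
        Z=sg*LX; Y=np.array([0,0,-1.]); X=np.cross(Y,Z); D=np.stack([X,Y,Z],1)
        rv=Ro.from_matrix(R.T@D).as_rotvec()
        if best is None or np.linalg.norm(rv)<np.linalg.norm(best): best=rv
    print('t',round(s['time_s'],2),'lane',tolane(p).round(1),'F lane',(s['force']@LX).round(1),(s['force']@LY).round(1),s['force'][2].round(1),'w',round(s['grip_width'],2))
    print('axes',R.round(2).tolist()); print('shift cm',d.round(2),'turn',best.round(4))
E
python3 -c "
from h import *
rel(-18,-137,120)"
```

```text
t 1.2 lane [-441.4  467.1  231.3] F lane -0.1 -0.4 -0.3 w 1.0
axes [[0.93, -0.0, 0.37], [-0.37, -0.0, 0.93], [0.0, -1.0, -0.0]]
shift cm [ 56.16  11.13 -47.83] turn [0.     1.3168 0.    ]
```

```bash
python3 -m inch '[3,0,-2.55,0,0.08,0, 6,0,-5.1,0,0.16,0, 9,0,-7.65,0,0.24,0, 12,0,-10.2,0,0.32,0, 15,0,-12.75,0,0.4,0, 18,0,-15.3,0,0.48,0, 21,0,-17.85,0,0.56,0, 24,0,-20.4,0,0.64,0]' -0.3 30; python3 -c "
from h import *
rel(-18,-137,231)"
```

```text
time_s: 1.87
eef_pos: [343.0, 206.4, 231.6]
ee_rot: [0.616, -0.616, 0.347, -0.347]
force: [1.1, 0.0, -0.1]
grip_width: 0.651
t 1.87 lane [-259.8  207.7  231.6] F lane 1.1 0.2 -0.1 w 0.65
axes [[0.52, 0.0, 0.86], [-0.86, 0.0, 0.52], [0.0, -1.0, 0.0]]
shift cm [42.02  0.06 -2.58] turn [-8.000e-04  6.731e-01 -1.000e-04]
```

```bash
python3 -m inch '[3.8,0,-0.2,0,0.08,0, 7.6,0,-0.4,0,0.16,0, 11.4,0,-0.7,0,0.24,0, 15.2,0,-0.9,0,0.32,0, 19,0,-1.2,0,0.4,0, 22.8,0,-1.4,0,0.48,0, 26.6,0,-1.6,0,0.56,0, 30.4,0,-1.9,0,0.64,0]' ; python3 -c "
from h import *
rel(-18,-137,110)"
```

```text
time_s: 2.53
eef_pos: [485.3, -63.2, 231.4]
ee_rot: [-0.475, 0.475, -0.523, 0.524]
force: [0.2, -0.6, 0.3]
grip_width: 0.651
t 2.53 lane [-84.  -41.4 231.4] F lane 0.3 -0.6 0.3 w 0.65
axes [[-0.1, 0.0, 1.0], [-1.0, -0.0, -0.1], [-0.0, -1.0, 0.0]]
shift cm [ 9.77 12.14  6.28] turn [-0.0003  0.0325 -0.    ]
```

```bash
python3 -m inch '[3,0,2,0,0.0325,0, 6,1,4,0,0.0325,0, 9.8,3,6.3,0,0.0325,0, 9.8,6,6.3,0,0.0325,0, 9.8,9,6.3,0,0.0325,0, 9.8,12,6.3,0,0.0325,0, 9.8,12,6.3,0,0.0325,0]' 0.3 30
python3 - <<'E'
from h import *
import cv2
rel(-18,-137,30)
for n in("scene","top","wrist"):
    cv2.imwrite(f"pics/{n}1.png",ctrl.capture(n)[:,:,::-1])
E
```

```text
time_s: 3.12
eef_pos: [535.9, -163.6, 105.9]
ee_rot: [0.467, -0.469, 0.534, -0.527]
force: [-0.2, 0.6, -1.6]
grip_width: 0.352
t 3.12 lane [ -20.9 -134.5  105.9] F lane -0.3 0.5 -1.6 w 0.35
axes [[-0.12, -0.01, 0.99], [-0.99, 0.0, -0.12], [-0.0, -1.0, -0.01]]
shift cm [0.28 7.58 0.36] turn [ 0.0093  0.0038 -0.0037]
```

View pics/scene1.png

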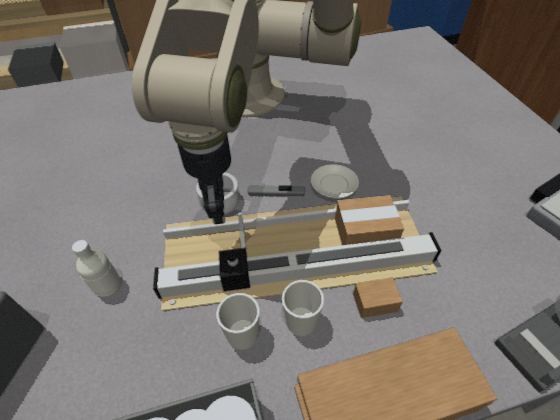

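View pics/wrist1.png

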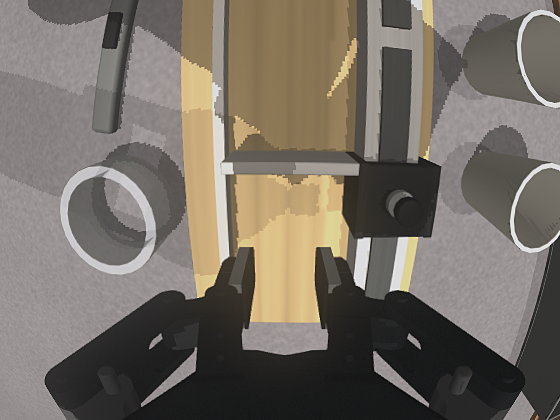

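The wrist view shows the fingertips at rows 250–320, clear of the blade on its −y side (blade at row ~162), with the knob at (403,207). I'll shut the fingers so the gripper stays slim beside the knob, then descend.

```bash
python3 -m inch '[0,1.5,0,0,0,0, 0,3,0,0,0,0, 0,5,0,0,0,0, 0,6.5,0,0,0,0, 0,7.4,0,0,0,0, 0,7.4,0,0,0,0, 0,7.4,0,0,0,0]' 1 30
python3 - <<'E'
from h import *
import cv2
rel(-18,-115,36)
for n in("scene","wrist"):
    cv2.imwrite(f"pics/{n}2.png",ctrl.capture(n)[:,:,::-1])
E
```

```text
time_s: 3.85
eef_pos: [539.2, -164.9, 38.8]
ee_rot: [-0.468, 0.468, -0.529, 0.531]
force: [-0.9, -0.1, -0.3]
grip_width: 0.001
t 3.85 lane [ -17.4 -135.4   38.8] F lane -0.9 -0.2 -0.3 w 0.0
axes [[-0.12, 0.0, 0.99], [-0.99, -0.0, -0.12], [0.0, -1.0, 0.0]]
shift cm [-2.04  0.27 -0.05] turn [-0.0019  0.0045  0.0008]
```

View pics/wrist2.png

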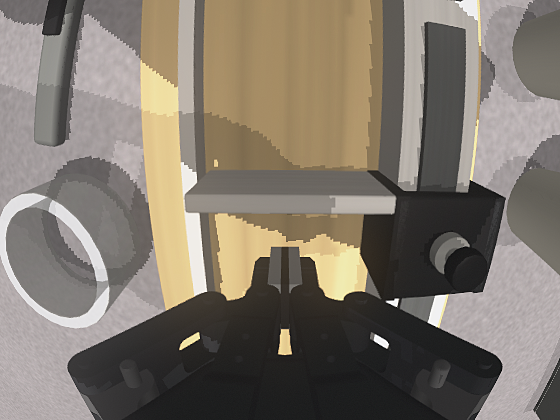

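The wrist view shows the shut fingers at about (285,265), squarely behind the blade (rows 170–210), with the knob at (463,268) to the right. I'll approach contact.

```bash
python3 -m inch '[-0.5,-0.2,-0.4,0,0,0, -1,-0.2,-0.5,0,0,0, -1.5,-0.2,-0.5,0,0,0, -2,-0.2,-0.5,0,0,0]'
python3 - <<'E'
from h import *
import cv2
rel(-18,-115,36)
cv2.imwrite(f"pics/wrist3.png",ctrl.capture("wrist")[:,:,::-1])
E
python3 -m inch '[-0.3,0,0,0,0,0, -0.6,0,0,0,0,0]';python3 -m inch '[-0.3,0,0,0,0,0, -0.6,0,0,0,0,0]'; python3 -c "
from h import *
rel(-18,-115,36)"
```

```text
time_s: 4.28
eef_pos: [536.0, -143.5, 39.6]
ee_rot: [-0.468, 0.468, -0.53, 0.53]
force: [0.1, 0.4, -0.6]
grip_width: -0.002
t 4.28 lane [ -23.3 -114.5   39.6] F lane 0.0 0.4 -0.6 w -0.0
axes [[-0.12, 0.0, 0.99], [-0.99, -0.0, -0.12], [0.0, -1.0, 0.0]]
shift cm [0.05 0.37 0.53] turn [-0.0004  0.0045  0.0001]
time_s: 4.5
eef_pos: [536.8, -138.6, 39.4]
ee_rot: [-0.468, 0.468, -0.53, 0.53]
force: [-2.4, -5.2, 1.5]
grip_width: 0.001
time_s: 4.67
eef_pos: [537.5, -132.9, 39.4]
ee_rot: [-0.468, 0.468, -0.53, 0.531]
force: [-0.6, -5.8, -0.3]
grip_width: 0.002
t 4.67 lane [ -23.2 -103.8   39.4] F lane 0.1 -5.8 -0.3 w 0.0
axes [[-0.12, 0.0, 0.99], [-0.99, -0.0, -0.12], [0.0, -1.0, 0.0]]
shift cm [1.12 0.34 0.52] turn [-0.0004  0.0042  0.0013]
```

View pics/wrist3.png

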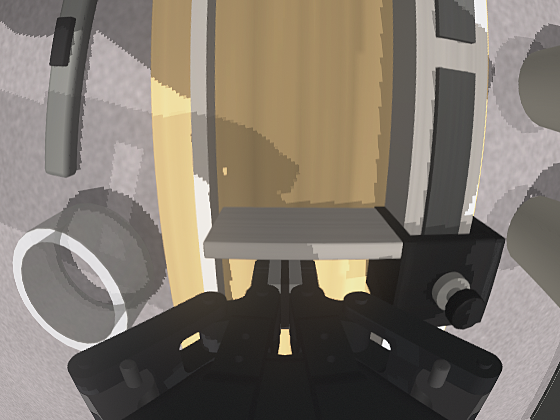

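The wrist view shows the fingertips touching the blade (row ~257). The drag reads about 5.8 N, and the knob clears the knuckles. About 95 mm remains to the slot.

```bash
python3 -m inch '[-0.7,0,0,0,0,0, -1.5,0,0,0,0,0, -2.3,0,0,0,0,0, -3.1,0,0,0,0,0, -3.9,0,0,0,0,0, -4.7,0,0,0,0,0, -5.3,0,0,0,0,0, -5.6,0,0,0,0,0]';  python3 - <<'E'
from h import *
import cv2
rel(-18,-115,36)
for n in ("wrist","scene"): cv2.imwrite(f"pics/{n}4.png",ctrl.capture(n)[:,:,::-1])
E
```

```text
time_s: 5.33
eef_pos: [544.9, -76.8, 39.4]
ee_rot: [-0.468, 0.468, -0.529, 0.531]
force: [0.3, -5.9, -1.6]
grip_width: -0.003
t 5.33 lane [-23.1 -47.2  39.4] F lane 1.0 -5.9 -1.6 w -0.0
axes [[-0.12, 0.0, 0.99], [-0.99, -0.0, -0.12], [0.0, -1.0, 0.0]]
shift cm [6.78 0.35 0.48] turn [-0.0014  0.0045  0.001 ]
```

View pics/wrist4.png

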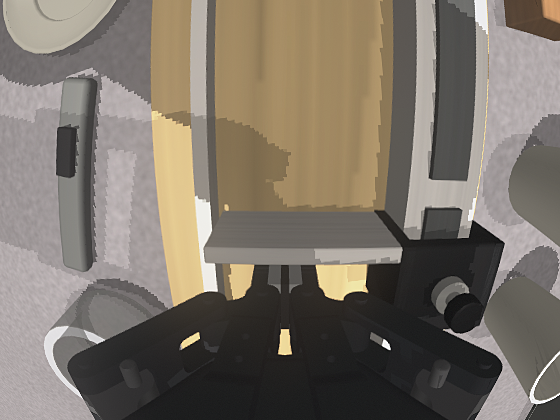

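View pics/scene4.png

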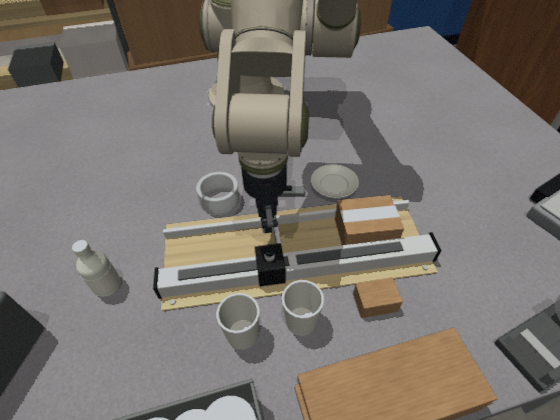

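The wrist view shows the slot gap at (442,192), just ahead of the saddle edge (row ~240). About 40 mm remains, so I'll push 25 mm more and then creep.

```bash
python3 -m inch '[-0.4,0,0,0,0,0, -0.8,0,0,0,0,0, -1.2,0,0,0,0,0, -1.6,0,0,0,0,0, -2.0,0,0,0,0,0, -2.3,0,0,0,0,0, -2.5,0,0,0,0,0]';  python3 -c "
from h import *
rel(-18,-115,36)" | head -1
for i in 1 2; do python3 -m inch '[-0.2,0,0,0,0,0]' | grep -E "eef|force"; done
```

```text
time_s: 6.02
eef_pos: [547.6, -52.1, 39.3]
ee_rot: [-0.468, 0.468, -0.53, 0.53]
force: [0.7, -5.0, -1.1]
grip_width: 0.003
t 6.02 lane [-23.6 -22.4  39.3] F lane 1.3 -4.9 -1.1 w 0.0
eef_pos: [547.8, -50.2, 39.3]
force: [0.6, -4.8, -2.6]
eef_pos: [548.1, -48.2, 39.3]
force: [1.9, -5.1, -1.0]
```

```bash
python3 -m inch '[-0.2,0,0,0,0,0]' | grep -E "eef|force";python3 -m inch '[-0.2,0,0,0,0,0]' | grep -E "eef|force"; python3 -m inch '[-0.15,0,0,0,0,0]' | grep -E "eef|force"
```

```text
eef_pos: [548.4, -46.3, 39.3]
force: [1.6, -5.5, -0.9]
eef_pos: [548.6, -44.3, 39.3]
force: [0.5, -4.5, -2.2]
eef_pos: [548.8, -42.7, 39.3]
force: [2.2, -5.1, -1.5]
```

```bash
python3 -m inch '[-0.15,0,0,0,0,0]' | grep -E "eef|force"
```

```text
eef_pos: [549.0, -41.1, 39.2]
force: [1.6, -4.4, -1.2]
```

```bash
python3 -m inch '[-0.15,0,0,0,0,0]' | grep -E "eef|force"
```

```text
eef_pos: [549.1, -39.4, 39.3]
force: [1.5, -2.4, -0.1]
```

```bash
python3 -m inch '[-0.15,0,0,0,0,0]' | grep -E "eef|force"
```

```text
eef_pos: [549.2, -37.6, 39.3]
force: [-0.2, -0.0, -0.4]
```

```bash
python3 -m inch '[-0.15,0,0,0,0,0]' | grep -E "eef|force"
```

```text
eef_pos: [549.2, -35.9, 39.2]
force: [-0.2, 0.6, 0.3]
```

The force dipped to 0, so the pin seems to have dropped. I'll check by picture, then feel for the firm resistance.

Run:
```python
from h import *
import cv2
rel(-18,-115,36)
for n in ("wrist","scene","top"):
    im=ctrl.capture(n)[:,:,::-1]; cv2.imwrite(f"pics/{n}5.png",im)
    if n=='scene': cv2.imwrite("pics/scene5b.png",cv2.resize(im[200:320,200:360],None,fx=4.5,fy=4.5,interpolation=cv2.INTER_CUBIC))
```

```text
t 6.77 lane [-24.1  -6.2  39.2] F lane -0.3 0.6 0.3 w -0.0
axes [[-0.12, -0.0, 0.99], [-0.99, 0.0, -0.12], [-0.0, -1.0, -0.0]]
shift cm [10.89  0.32  0.56] turn [ 0.0008  0.0043 -0.0007]
```

```bash
python3 -m inch '[-0.1,0,0,0,0,0]' | grep -E "eef|force"
```

```text
eef_pos: [549.5, -35.4, 39.3]
force: [-0.2, 0.0, 0.3]
```

View pics/scene5b.png

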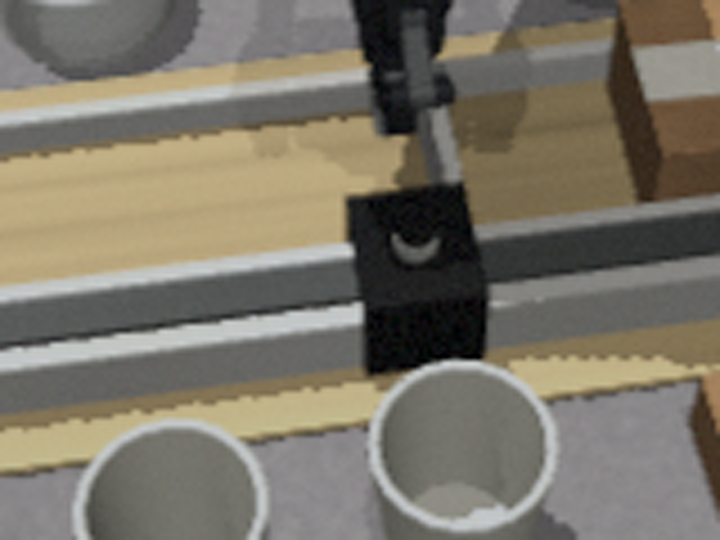

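View pics/wrist5.png

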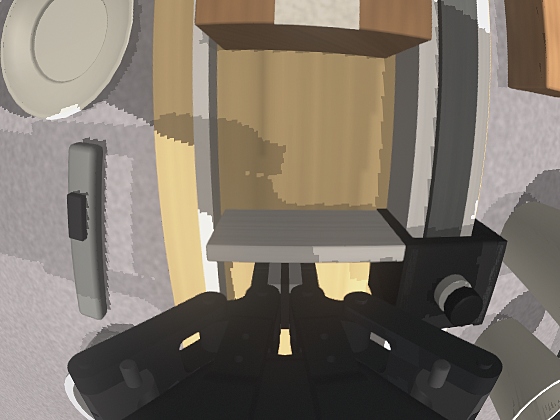

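The saddle now covers the slot, which is no longer visible in the strip. The knob at (463,303) shows a shorter shank, so the pin has dropped. I'll feel gently for the firm resistance.

```bash
python3 -m inch '[-0.1,0,0,0,0,0]' | grep -E "eef|force"
```

```text
eef_pos: [549.6, -34.4, 39.3]
force: [-0.8, -4.1, 0.6]
```

```bash
python3 -m inch '[-0.1,0,0,0,0,0]' | grep -E "eef|force"
```

```text
eef_pos: [549.7, -33.8, 39.3]
force: [-1.2, -3.9, -0.5]
```

```bash
python3 -m inch '[-0.1,0,0,0,0,0]' | grep -E "eef|force"
```

```text
eef_pos: [549.8, -32.9, 39.3]
force: [-1.4, -4.8, -0.4]
```

```bash
python3 -m inch '[-0.05,0,0,0,0,0]' | grep -E "eef|force"
```

```text
eef_pos: [549.9, -32.5, 39.3]
force: [-1.6, -5.7, -0.6]
```

```bash
python3 -m inch '[-0.05,0,0,0,0,0]' | grep -E "eef|force"
```

```text
eef_pos: [549.9, -32.3, 39.3]
force: [-2.2, -8.5, -0.4]
```

```bash
python3 -m inch '[-0.05,0,0,0,0,0]' | grep -E "eef|force"
```

```text
eef_pos: [550.0, -32.0, 39.3]
force: [-2.6, -10.5, 0.7]
```

Firm resistance (10.5 N, with almost no motion) confirms the pin is in the slot. I'll back off and rise.

```bash
python3 -m inch '[0.6,0,0,0,0,0, 1.8,0,0,0,0,0, 2.2,-2.5,0,0,0,0, 2.2,-6,0,0,0,0, 2.2,-9.5,0,0,0,0, 2.2,-12,0,0,0,0]'
python3 - <<'E'
from h import *
import cv2
rel(-12.5,240,160)
for n in ("wrist","top"):
    im=ctrl.capture(n)[:,:,::-1]; cv2.imwrite(f"pics/{n}6.png",im)
for t in ("pin_head","stop_pin","carton","carton_end"):
    print(t,[(x['uv'],round(x['score'],2)) for x in ctrl.search_frame(t,"wrist")[:2]])
E
```

```text
time_s: 8.0
eef_pos: [547.8, -53.7, 162.3]
ee_rot: [-0.468, 0.467, -0.53, 0.531]
force: [0.1, -0.9, 0.2]
grip_width: 0.003
t 8.0 lane [-23.2 -23.9 162.3] F lane 0.2 -0.8 0.2 w 0.0
axes [[-0.12, 0.0, 0.99], [-0.99, -0.0, -0.12], [-0.0, -1.0, 0.0]]
shift cm [-26.39   0.23   1.17] turn [-0.0028  0.0038 -0.0001]
pin_head [([386.7, 188.8], 0.67)]
stop_pin [([361.1, 169.2], 0.67)]
carton [([300.6, 27.0], 0.75)]
carton_end [([297.6, 26.7], 0.56)]
```

View pics/wrist6.png

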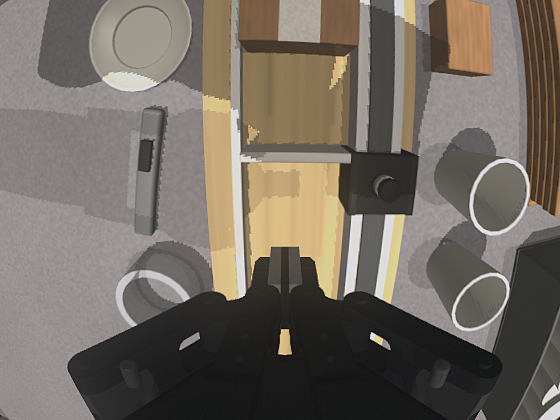

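The wrist view shows the saddle at (380,182) with the knob low on it, the blade at row ~152 and the carton at (298,25). I'll move past the carton's +y end with the fingers partly open.

```bash
python3 -m inch '[-2.5,0,0.2,0,0,0, -6,0,0.4,0,0,0, -10,0,0.6,0,0,0, -14,0,0.8,0,0,0, -18,0,1,0,0,0, -22,0,1.1,0,0,0, -25,0,1.1,0,0,0, -26.5,0,1.1,0,0,0]' 0.3
python3 - <<'E'
from h import *
import cv2
rel(-12.5,240,32)
for n in ("wrist","top"):
    im=ctrl.capture(n)[:,:,::-1]; cv2.imwrite(f"pics/{n}7.png",im)
E
```

```text
time_s: 8.97
eef_pos: [590.5, 212.1, 157.5]
ee_rot: [0.468, -0.469, 0.53, -0.529]
force: [0.7, -0.2, 0.9]
grip_width: 0.352
t 8.97 lane [-15.  245.  157.5] F lane 0.8 -0.1 0.9 w 0.35
axes [[-0.12, -0.0, 0.99], [-0.99, 0.0, -0.12], [-0.0, -1.0, -0.0]]
shift cm [ 0.51 12.55  0.28] turn [0.0027 0.0072 0.    ]
```

View pics/wrist7.png

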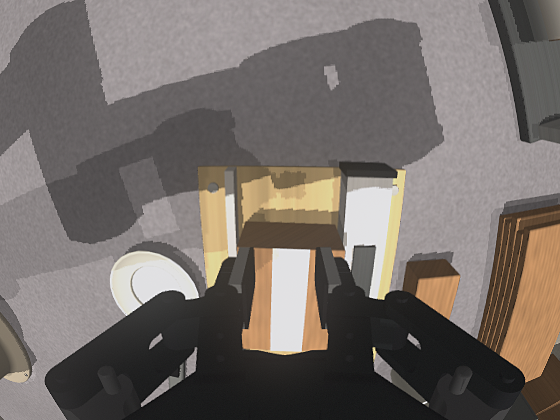

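View pics/top7.png

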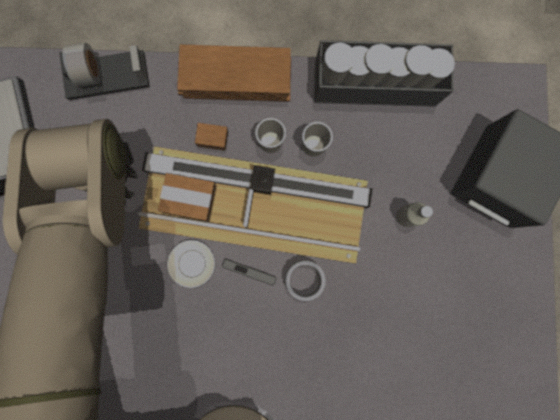

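Run:
```python
from h import *
c=ctrl.get_calibration('wrist');T=c['world_to_cam']
def pf(p):
    q=T[:3,:3]@p+T[:3,3]; r=np.hypot(q[0],q[1]); a=np.arctan2(r,q[2]); return np.array([c['cx']+c['fx']*a*q[0]/r,c['cy']+c['fy']*a*q[1]/r]).round(1)
for y in (195,205,215): print(y,pf(lane(-56,y,66)),pf(lane(32,y,66)))
print('base end',pf(lane(-100,260,6)),pf(lane(100,260,6)))
print('rail end',pf(lane(35,260,40)),pf(lane(75,260,40)))
print('tcp',pf(ctrl.sense()['eef_pos'])); print('camlane',tolane(-T[:3,:3].T@T[:3,3]).round())
print(proj('top',ctrl.sense()['eef_pos']))
```

```text
195 [233.5 261.1] [341.4 261.8]
205 [232.8 250.1] [342.4 250.8]
215 [232.1 238.7] [343.3 239.5]
base end [194.4 167.9] [404.1 170.2]
rail end [345.  176.6] [390.7 177.6]
tcp [284.5 262.1]
camlane [-15. 319. 299.]
[131.22850668 184.77720107]
```

The wrist view puts the carton's +y top edge at row ~248, which is lane y ≈ 206 mm. The fingertips are at y 245, so they are clear to descend.

```bash
python3 -m inch '[0,2,0.1,0,0,0, 0,5,0.2,0,0,0, 0,8.5,0.2,0,0,0, 0,11.5,0.2,0,0,0, 0,12.7,0.2,0,0,0, 0,12.7,0.2,0,0,0]'
python3 - <<'E'
from h import *
import cv2
rel(-12.5,217,32)
for n in ("wrist",):
    im=ctrl.capture(n)[:,:,::-1]; cv2.imwrite(f"pics/{n}8.png",im)
E
```

```text
time_s: 9.57
eef_pos: [591.6, 206.8, 29.2]
ee_rot: [0.466, -0.469, 0.532, -0.529]
force: [0.5, 0.2, -0.6]
grip_width: 0.352
t 9.57 lane [-13.2 240.   29.2] F lane 0.5 0.3 -0.6 w 0.35
axes [[-0.13, -0.01, 0.99], [-0.99, -0.0, -0.13], [0.0, -1.0, -0.01]]
shift cm [ 2.3  -0.28  0.06] turn [0.006  0.0029 0.0019]
```

View pics/wrist8.png

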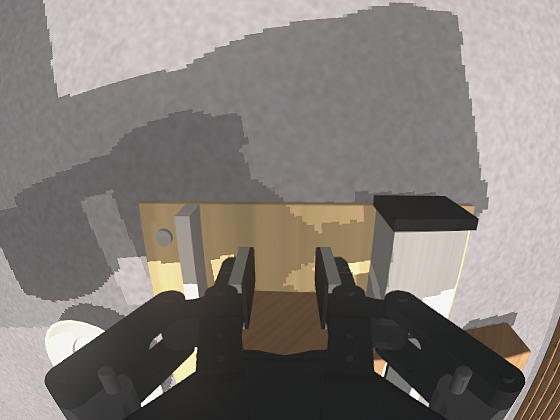

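The wrist view shows the fingers between guide and rail beyond the carton's +y face, with the brown carton end at (287,320). I'll push towards −y.

```bash
python3 -m inch '[0.5,0,0,0,0,0, 1,0,0,0,0,0, 1.5,0,0,0,0,0, 1.9,0,0,0,0,0, 2.3,0,0,0,0,0, 2.6,0,0,0,0,0, 2.9,0,0,0,0,0, 3.2,0,0,0,0,0]'|grep -E "eef|force"; python3 -m inch '[0.4,0,0,0,0,0, 0.8,0,0,0,0,0, 1.2,0,0,0,0,0]'|grep -E "eef|force"; python3 -c "
from h import *
rel(-12.5,150,32)"
```

```text
eef_pos: [589.5, 176.9, 32.8]
force: [1.9, 4.5, 2.8]
eef_pos: [587.8, 164.6, 32.4]
force: [0.1, 4.3, 3.7]
t 10.53 lane [-11.5 197.6  32.4] F lane -0.4 4.3 3.7 w 0.35
axes [[-0.12, 0.0, 0.99], [-0.99, 0.0, -0.12], [-0.0, -1.0, 0.0]]
shift cm [ 4.76  0.04 -0.12] turn [-0.0005  0.0046 -0.0002]
```

```bash
python3 -m inch '[0.5,0,0,0,0,0, 1,0,0,0,0,0, 1.5,0,0,0,0,0, 2,0,0,0,0,0, 2.5,0,0,0,0,0, 3,0,0,0,0,0, 3.5,0,0,0,0,0, 4,0,0,0,0,0]'|grep -E "eef|force";  python3 - <<'E'
from h import *
import cv2
rel(-12.5,135,32)
for n in ("wrist","scene","top"):
    im=ctrl.capture(n)[:,:,::-1]; cv2.imwrite(f"pics/{n}9.png",im)
    if n=='scene': cv2.imwrite("pics/scene9b.png",cv2.resize(im[170:320,200:420],None,fx=3.5,fy=3.5,interpolation=cv2.INTER_CUBIC))
    if n=='top': cv2.imwrite("pics/top9b.png",cv2.resize(im[130:270,120:390],None,fx=2.9,fy=2.9,interpolation=cv2.INTER_CUBIC))
E
```

```text
eef_pos: [582.7, 124.6, 32.3]
force: [0.8, 4.6, 3.7]
t 11.2 lane [-11.5 157.3  32.3] F lane 0.2 4.7 3.7 w 0.35
axes [[-0.12, -0.0, 0.99], [-0.99, 0.0, -0.12], [-0.0, -1.0, -0.0]]
shift cm [ 2.23  0.03 -0.11] turn [ 0.0001  0.0042 -0.    ]
```

View pics/scene9b.png

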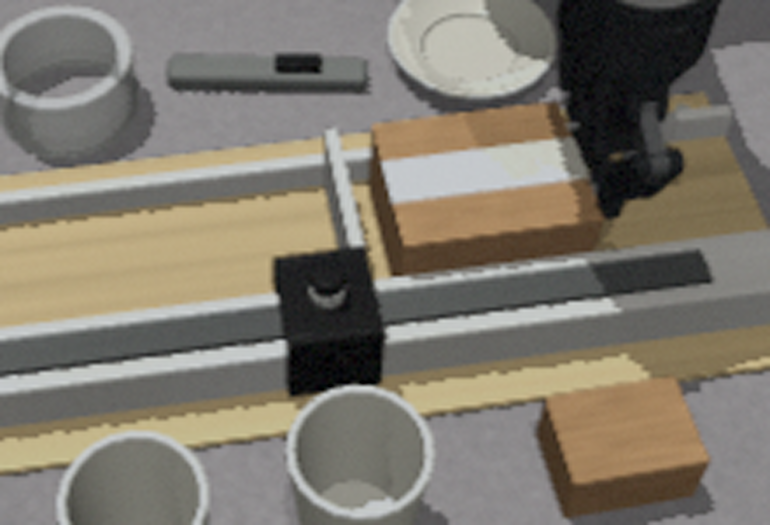

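View pics/top9b.png

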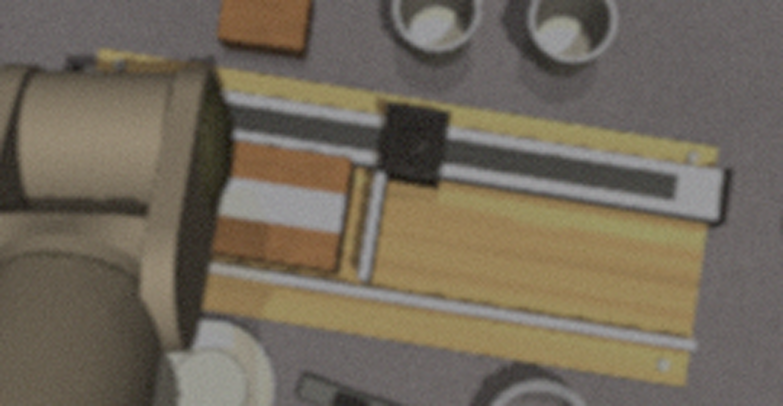

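In both views the carton is square, with about a 20 mm gap to the blade (scene crop, x ≈ 350–385). I'll push 14 mm more, then creep.

```bash
python3 -m inch '[0.3,0,0,0,0,0, 0.6,0,0,0,0,0, 0.9,0,0,0,0,0, 1.2,0,0,0,0,0, 1.4,0,0,0,0,0]'|grep -E "eef|force";  python3 -m inch '[0.1,0,0,0,0,0]'|grep -E "eef|force"
python3 - <<'E'
from h import *
import cv2
rel(-12.5,135,32)
for n in ("scene",):
    im=ctrl.capture(n)[:,:,::-1]
    if n=='scene': cv2.imwrite("pics/scene10b.png",cv2.resize(im[190:300,250:390],None,fx=5,fy=5,interpolation=cv2.INTER_CUBIC))
E
```

```text
eef_pos: [580.8, 110.8, 32.1]
force: [-0.0, 1.4, -1.3]
eef_pos: [580.8, 109.9, 32.2]
force: [0.5, 2.0, -1.3]
t 11.85 lane [-11.5 142.5  32.2] F lane 0.2 2.1 -1.3 w 0.35
axes [[-0.12, -0.0, 0.99], [-0.99, -0.0, -0.12], [0.0, -1.0, -0.0]]
shift cm [ 0.75  0.02 -0.1 ] turn [0.0003 0.004  0.0001]
```

View pics/scene10b.png

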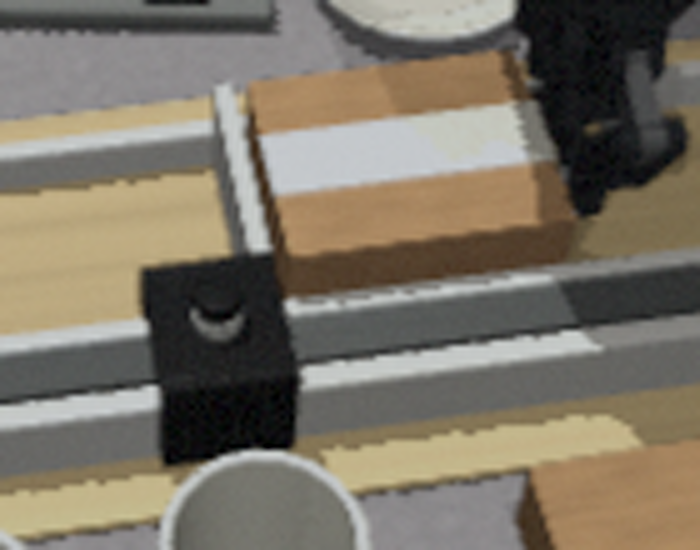

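A few mm of gap remain, so I'll creep 1 mm at a time.

```bash
for i in 1; do python3 -m inch '[0.1,0,0,0,0,0]'|grep -E "eef|force"; python3 -m inch '[0.1,0,0,0,0,0]'|grep -E "eef|force"; done
```

```text
eef_pos: [580.8, 109.2, 32.3]
force: [0.2, 1.1, -1.7]
eef_pos: [580.6, 108.3, 32.3]
force: [1.3, 2.5, -2.1]
```

```bash
python3 -m inch '[0.1,0,0,0,0,0]'|grep -E "eef|force"
```

```text
eef_pos: [580.5, 107.3, 32.3]
force: [-0.1, 2.8, -0.5]
```

```bash
python3 -m inch '[0.1,0,0,0,0,0]'|grep -E "eef|force"
```

```text
eef_pos: [580.4, 106.3, 32.3]
force: [-0.2, 1.7, -0.9]
```

```bash
python3 -m inch '[0.1,0,0,0,0,0]'|grep -E "eef|force"
```

```text
eef_pos: [580.3, 105.2, 32.3]
force: [-0.4, 2.3, -1.8]
```

```bash
python3 -m inch '[0.1,0,0,0,0,0]'|grep -E "eef|force"
```

```text
eef_pos: [580.2, 104.4, 32.3]
force: [0.9, 4.3, -0.8]
```

```bash
python3 -m inch '[0.1,0,0,0,0,0]'|grep -E "eef|force"
python3 - <<'E'
from h import *
import cv2
rel(-12.5,135,32)
im=ctrl.capture("scene")[:,:,::-1]
cv2.imwrite("pics/scene11b.png",cv2.resize(im[190:300,250:390],None,fx=5,fy=5,interpolation=cv2.INTER_CUBIC))
E
```

```text
eef_pos: [580.2, 103.7, 32.4]
force: [1.1, 5.5, -1.7]
t 12.48 lane [-11.3 136.2  32.4] F lane 0.4 5.6 -1.7 w 0.35
axes [[-0.12, 0.0, 0.99], [-0.99, 0.0, -0.12], [-0.0, -1.0, 0.0]]
shift cm [ 0.12  0.04 -0.12] turn [-0.0005  0.0041 -0.0009]
```

View pics/scene11b.png

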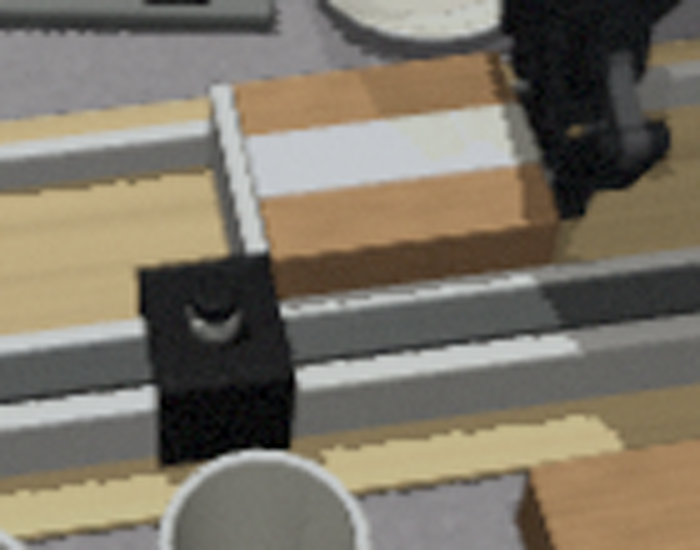

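The carton now touches the blade with no gap at (240,170), and the force is up to 5.6 N. I'll press a little more to seat it flush, keeping well under 18 N.

```bash
python3 -m inch '[0.1,0,0,0,0,0]'|grep -E "eef|force"
```

```text
eef_pos: [580.1, 102.7, 32.4]
force: [1.6, 6.6, -1.4]
```

```bash
python3 -m inch '[0.08,0,0,0,0,0]'|grep -E "eef|force"
```

```text
eef_pos: [580.1, 102.1, 32.5]
force: [2.0, 8.7, -1.0]
```

```bash
python3 -m inch '[0.08,0,0,0,0,0]'|grep -E "eef|force"
```

```text
eef_pos: [580.1, 101.7, 32.5]
force: [2.8, 11.6, -0.3]
```

Firm at 11.6 N after about 2.5 mm of slot play: the stop is locked against motion both ways. I'll back off and check.

```bash
python3 -m inch '[-0.3,0,0,0,0,0, -1,0,0,0,0,0, -2.5,0,0,0,0,0, -4,-1,0,0,0,0, -4,-5,0,0,0,0, -4,-9,0,0,0,0, -4,-13,0,0,0,0, -4,-15,0,0,0,0]'|grep -E "eef|force"; python3 -m inch '[-4,-2,0,0,0,0, -8,-4,0,0,0,0, -12,-6,0,0,0,0, -16,-6,0,0,0,0, -16,-6,0,0,0,0]'
python3 - <<'E'
from h import *
import cv2
for n in ("scene","top"):
    im=ctrl.capture(n)[:,:,::-1]; cv2.imwrite(f"pics/{n}12.png",im)
    if n=='scene': cv2.imwrite("pics/scene12b.png",cv2.resize(im[150:350,80:420],None,fx=2.3,fy=2.3,interpolation=cv2.INTER_CUBIC))
    if n=='top': cv2.imwrite("pics/top12b.png",cv2.resize(im[100:320,120:460],None,fx=2.3,fy=2.3,interpolation=cv2.INTER_CUBIC))
E
```

```text
eef_pos: [585.8, 140.6, 187.6]
force: [0.5, 0.1, -0.1]
time_s: 13.87
eef_pos: [604.0, 304.9, 243.4]
ee_rot: [-0.47, 0.468, -0.529, 0.529]
force: [-0.5, -0.5, 0.1]
grip_width: 0.348
```

View pics/scene12b.png

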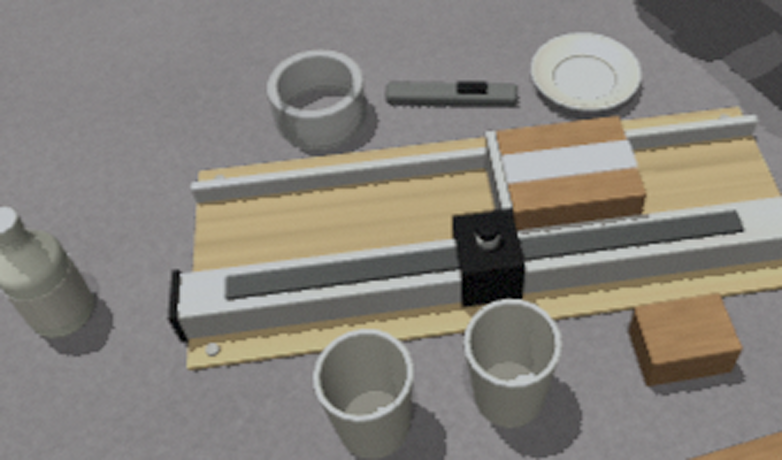

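View pics/top12b.png

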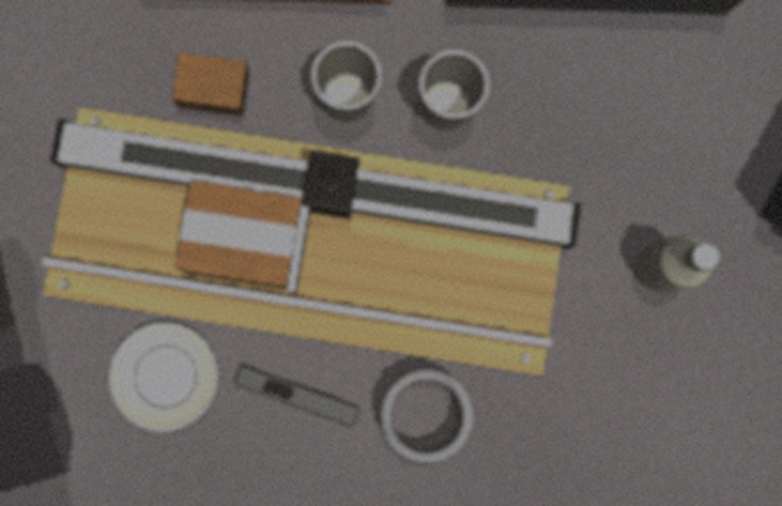

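Both views show the carton flush and square against the blade (top crop, x ≈ 300), the saddle over the slot position, and the bystanders unmoved. One numeric check, then I hand in.

Run:
```python
from h import *
import cv2
P=[tolane(bp('top',crop(u),62)) for u in [(306,151),(359,156),(303,209),(351,216)]]
print('pin y',np.mean(P,0).round(1),'slot y ~ -13.5')
print('carton', [tolane(bp('top',crop(u),66)).round(1).tolist() for u in [(192,180),(303,196),(290,287),(177,270)]])
a=cv2.imread('pics/top0.png').astype(int);b=cv2.imread('pics/top12.png').astype(int)
d=cv2.GaussianBlur(abs(a-b).sum(2).astype('float32'),(0,0),2)
for n,(u,v) in dict(knife=(249,271),tape=(306,281),dish=(191,264),cupa=(270,134),cupb=(317,138),box=(211,135),spray=(415,213)).items(): print(n,d[v-15:v+15,u-15:u+15].max().round(0))
ctrl.capture('scene')
print(ctrl.search_frame('pin_head','scene')[:1])
print('pin_head expected riding/dropped', [proj('scene',lane(55,-12,z)).round(1) for z in (85,81)])
print(ctrl.sense()['force'].round(1))
ctrl.finish_job()
```

```text
pin y [ 53.3 -14.   62. ] slot y ~ -13.5
carton [[34.4, 119.0, 66.0], [35.8, 9.6, 66.0], [-53.8, 7.9, 66.0], [-54.6, 118.3, 66.0]]
knife 17.0
tape 16.0
dish 21.0
cupa 19.0
cupb 18.0
box 16.0
spray 19.0
[{'uv': [288.7, 248.3], 'score': 0.61}]
pin_head expected riding/dropped [array([291.2, 246.5]), array([291.2, 247.8])]
[ 0.7 -0.8 -0.9]
the job is handed in; nothing more can be done
```

I pushed the stop along the rail with the shut fingers until its pin dropped into the slot. I then pushed the carton about 85–90 mm back along the lane with the fingers partly open until it was flush against the locked stop. The job was handed in at about 14 s of the 64 s allowed, with the arm clear of everything.

- **Pin in the slot:** the push force dipped from about 5 N to 0, then met firm resistance, 10.5 N with almost no movement. The final top picture puts the pin at lane y ≈ -14 mm and the slot at about -13.5 mm.
- **Carton flush:** pressed against the stop, it moved the stop about 2.5 mm within the slot's play, then held firm at 11.6 N. That is below the 18 N it takes to push the stop out. The final pictures show no gap at the blade and the carton square in the lane.
- **Bystanders:** the top picture before and after shows no change at any of them.
- **Weak checks:** the carton's corners read 1 to 3 mm off the computed stop face, within my pixel-reading error. The network's reading of the pin's height fits the dropped position slightly better, but it can't settle 4 mm on its own. The evidence that the pin dropped is mainly the forces, backed by the knob looking lower in the wrist picture.

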